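# Pack the tealight holders into their gift boxes

## Robot

A 6-joint arm with a two-finger parallel gripper is mounted at the origin on the work surface. World frame = base frame: x ahead of the robot, y to its left, z up, the work surface at z = 0. Lengths are in m, angles in rad, forces in N, time in s.
With the tool pointing down it reaches from about 0.375 to 0.975 m from the base axis. Payload 3.8 kg.
Tool frame: the origin (TCP) lies on the mounting face of the last link; the fingertips stand 173 mm ahead of it and the grasp point (between the pads) lies 155 mm ahead of it (env.tcp_to_grasp is the distance from the TCP to the grasp point, in m); y points along the fingers, x is the direction in which the jaws open and shut, and the axes are right-handed (so a half turn about y gives the same grasp; the last joint's range is limited). The gripper opens to 85 mm and grips with 20 to 120 N. Pads are 22 mm wide; open, the fingers measure 114 mm over their backs; the gripper's body (76 mm by 85 mm) begins 54 mm behind the grasp point. The pads swing forward as they close: fully open they stand 13 mm farther back than shut.
Start: joints at [-1.34, 0.264, 1.604, -0, 1.274, -0.037], TCP at [0.179, -0.651, 0.405] pointing down, gripper open.
Joint ranges: [-2.63, 2.63], [-0.94, 2.18], [0.31, 2.57], [-1.31, 4.45], [0, 2.66], [-2.55, 2.55]. Speed limits (rad/s): [2.57, 2.57, 3.14, 3.14, 3.14, 3.14].

## Interface

Orientations are given as a 3x3 rotation matrix whose columns are the frame's x, y, z axes.
In Python, from rig import env gives the robot as it stands.
- The arm moves only by the tool step_arm, never from a script. Its argument "motion" is a list of rows, each a list of 4 numbers: the shift along the tool's x, y, z in m, then the turn about the tool's y in degrees. In form: [[dx, dy, dz, yaw], ...]. A call has exactly 5 rows; each row is the pose to reach, as a shift and turn from the pose commanded when the call began, along the tool's axes at that moment; what a row does not reach only later rows make up. A row lasts 1/10 s, in which the tool goes at most 50 mm and 8.59 degrees, less where a joint would pass 70% of its speed; a pose out of reach is approached as far as the arm can. A call with a gripper value outside its range is refused whole. "gripper" is the closure in counts, from 0 (fully open) to 255 (shut), set as the call begins (left out, the last holds). The fingers move at their own pace and stop on an object; "force" is the grip in N (left out, the last holds). Time passes only in rows, so rows that repeat a pose let the fingers close, or fill a call up. It gives the time, the measured TCP pose, the force and the opening at its end, in the units of the state.
- env.state(): the state, without advancing time (a new reading comes with each control period).
- env.snapshot(name): name is "scene" or "top" or "wrist"; returns a dict with "img" (400x640x3 uint8, red, green, blue), "range_z" (400x640 float32, m along the optical axis (not along the pixel's ray), 0 where there is no reading), "intrinsics" (3x3 intrinsics, pixels), "R" (3x3) and "t" (3): a world point X has camera coordinates R X + t. Camera axes: x right, y down, z forward; pixel columns grow to the right and rows downward; lengths in m; the calibration is good to about 2 mm. A picture is of the moment at which its call begins.
- env.hand_in(): hands the job in, once; it reports no verdict.
The state is a dict: "time": time; "q": joint angles; "dq": joint speeds; "effort": joint torques, N m; "ee_pos": TCP position; "eef_rot": TCP orientation; "force": force on the tool from outside, world axes, zero at the start; "moment": the same for the moment, N m; "width": opening from 0.0 (shut) to 1.0 (fully open).
Only numpy, scipy, OpenCV 4.12 (cv2) and the standard library are available. Lean on these libraries where they do the work, as an engineer would, in place of code of your own. Each camera call takes 0.05 s, during which the arm holds its last target.

## Task

Pack the three plaster tealight holders, the ones with candle wells in their tops, into the carton: each goes into the open gift box of its own shape (round, square, oblong), wells up and sitting flat on the bottom of the box; plaster chips, so set them down gently and do not drop them. The solid plaster blocks of the same outlines are display plinths for the photo tent: leave them standing where they are.

Things in the scene. Friction and masses are not known exactly. Their poses are not given: they have to be found in the camera images.
- round_holder: Loose round tealight holder of off-white cast plaster: a disc, diameter 62 mm, 45 mm high, upright sides, with one round candle well (40 mm wide, 18 mm deep) in its top; about 0.16 kg. Stands well-side up on the table at any yaw; nothing else stands within 60 mm of its centre. Origin: centre of its underside; z up.
- square_holder: Loose square tealight holder of off-white cast plaster: 60 x 60 mm, 45 mm high, upright sides, with one round candle well (40 mm wide, 18 mm deep) in its top; about 0.2 kg. Stands well-side up on the table at any yaw; nothing else stands within 60 mm of its centre. Origin: centre of its underside; z up.
- oblong_holder: Loose oblong tealight holder of off-white cast plaster: 104 mm long (own x) by 52 mm wide (own y), 45 mm high, upright sides, with two round candle wells side by side along its length (40 mm wide, 18 mm deep) in its top; about 0.27 kg. Stands well-side up on the table at any yaw; nothing else stands within 60 mm of its centre. Origin: centre of its underside; z up.
- round_plinth: Loose solid round block of the same plaster, a display plinth: a disc, diameter 62 mm, 45 mm high, like the round holder but with a plain flat top without a well. Stands on the table among the holders; not to be packed. Origin: centre of its underside; z up.
- square_plinth: Loose solid square block of the same plaster, a display plinth: 60 x 60 mm, 45 mm high, like the square holder but with a plain flat top without a well. Stands on the table among the holders; not to be packed. Origin: centre of its underside; z up.
- oblong_plinth: Loose solid oblong block of the same plaster, a display plinth: 104 mm long (own x) by 52 mm wide (own y), 45 mm high, like the oblong holder but with a plain flat top without a well. Stands on the table among the holders; not to be packed. Origin: centre of its underside; z up.
- round_box: Open white-card gift box base, round, outer diameter 86 mm, inner diameter 80 mm; rim 20 mm, inner bottom 3 mm above its origin. Stands fast in a bay of the carton, square to it. A holder in it stands 28 mm proud of the rim: gripped by its top 19 mm it is set down with the fingertips clear of the rim. Origin: centre of its underside, 4 mm above the table; z up.
- square_box: Open white-card gift box base, square, outer 82 x 82 mm, inner 76 x 76 mm; rim 20 mm, inner bottom 3 mm above its origin. Stands fast in a bay of the carton, square to it. A holder in it stands 28 mm proud of the rim: gripped by its top 19 mm it is set down with the fingertips clear of the rim. Origin: centre of its underside, 4 mm above the table; z up.
- oblong_box: Open white-card gift box base, oblong, outer 76 mm (own x) by 126 mm (own y), inner 70 x 120 mm (long side: own y); rim 20 mm, inner bottom 3 mm above its origin. Stands fast in a bay of the carton, square to it. A holder in it stands 28 mm proud of the rim: gripped by its top 19 mm it is set down with the fingertips clear of the rim. Origin: centre of its underside, 4 mm above the table; z up.
- carton: Shallow open kraft carton, fixed: 330 mm (own x) by 150 mm (own y), walls 20 mm high, floor 4 mm thick; two dividers as high as the walls make three bays in a row, centred at own x = -107.5, 0, +107.5 mm, a gift box in each. Origin: centre of its underside. Other tools stand clear of the work, over 0.72 m ahead of the robot's base or over 0.45 m to its sides, or beside its base.
Not all that is in view belongs to the job. What is shaped like the oblong_box but brown or green is not meant.

How it is judged:
At the end, for the whole second after the job is handed in: Each holder stands in the gift box of its own shape: centres within 13 mm seen from above, underside 0 to 6 mm above the box's origin, upright within 0.06 rad, under 0.02 m/s; the three plinths stand upright and still (same limits), within 20 mm of where they began (horizontal distance between round_holder and round_box below 0.013 m and z of round_holder in the frame of round_box between 0 and 0.006 m and angle between each of round_holder, round_plinth, square_holder, square_plinth, oblong_holder, oblong_plinth's own z axis and vertical below 0.06 rad and linear speed of each of round_holder, round_plinth, square_holder, square_plinth, oblong_holder, oblong_plinth below 0.02 m/s and distance of each of round_plinth, square_plinth, oblong_plinth from where it was at the start of the episode below 0.02 m and horizontal distance between square_holder and square_box below 0.013 m and z of square_holder in the frame of square_box between 0 and 0.006 m and horizontal distance between oblong_holder and oblong_box below 0.013 m and z of oblong_holder in the frame of oblong_box between 0 and 0.006 m); the robot touches nothing.
It fails at once if a plinth is shoved or carried more than 20 mm from its place (distance of any of round_plinth, square_plinth, oblong_plinth from where it was at the start of the episode above 0.02 m).
It fails at once if a holder is dropped into its box: it comes down on the bottom faster than 0.7 m/s ((horizontal distance between round_holder and round_box below 0.03 m and z of round_holder in the frame of round_box below 0.02 m and linear speed of round_holder above 0.7 m/s) or (horizontal distance between square_holder and square_box below 0.03 m and z of square_holder in the frame of square_box below 0.02 m and linear speed of square_holder above 0.7 m/s) or (horizontal distance between oblong_holder and oblong_box below 0.03 m and z of oblong_holder in the frame of oblong_box below 0.02 m and linear speed of oblong_holder above 0.7 m/s)).
It also fails if it takes over 77 s, if anything falls off the work surface, if the arm or the gripper's body presses on something with over 40 N, if the wrist force passes 120 N, or if a joint passes its speed limit or range.

## Working session

There is one attempt and no reset: what is moved stays moved. The work goes in short steps, Python scripts to look and compute and a tool call to move; the robot and the scene stay as the last step left them, time stands still between calls to the robot, and variables do not carry over. Pictures are saved under pics/ and viewed, and the job is handed in when it is done.

Besides the shell and the picture viewer there is one more tool, called after "Request:" as name(argument=value, ...) on one line, values as JSON. step_arm: Moves the arm, as the interface text tells. Its arguments: {"type":"object","properties":{"motion":{"type":"array"},"gripper":{"type":"number"},"force":{"type":"number"}},"required":["motion"]}

```bash
ls; mkdir -p pics; cat > h.py <<'E'
import numpy as np, cv2
from rig import env
def snap(n):
    s=env.snapshot(n); return s
def save(img,p,scale=1,crop=None):
    im=img
    if crop: im=im[crop[1]:crop[3],crop[0]:crop[2]]
    im=cv2.resize(im,None,fx=scale,fy=scale,interpolation=cv2.INTER_CUBIC)
    cv2.imwrite(p,im[:,:,::-1])
def world(s):
    K=s['intrinsics'];z=s['range_z'];v,u=np.mgrid[:z.shape[0],:z.shape[1]]
    P=np.stack([(u-K[0,2])/K[0,0]*z,(v-K[1,2])/K[1,1]*z,z],-1)
    W=(P-s['t'])@s['R']; W[z==0]=np.nan
    return W
E
python3 - <<'E'
from h import *
import pickle
for n in ["top","scene"]:
    s=snap(n); save(s['img'],f'pics/{n}0.png'); pickle.dump(s,open(n+'.pkl','wb'))
    print(n,s['intrinsics'].round(1).tolist(),s['R'].round(3).tolist(),s['t'].round(3))
st=env.state();print({k:np.round(v,3).tolist() for k,v in st.items()},env.tcp_to_grasp)
E
```

```text
pics
top [[443.1, 0.0, 317.5], [0.0, 443.1, 200.6], [0.0, 0.0, 1.0]] [[0.026, -1.0, -0.001], [-0.987, -0.026, -0.158], [0.157, 0.005, -0.988]] [0.011 0.531 1.135]
scene [[491.0, 0.0, 318.3], [0.0, 491.0, 194.6], [0.0, 0.0, 1.0]] [[-0.759, 0.651, -0.011], [0.481, 0.55, -0.683], [-0.438, -0.524, -0.73]] [ 0.398 -0.232  1.836]
{'time': 0.1, 'q': [-1.34, 0.265, 1.605, -0.0, 1.274, -0.037], 'dq': [0.002, -0.0, -0.004, 0.001, 0.002, -0.001], 'effort': [-0.0, -51.671, -36.859, -0.0, 0.006, -0.0], 'ee_pos': [0.179, -0.651, 0.403], 'eef_rot': [[0.265, -0.0, 0.964], [-0.964, 0.002, 0.265], [-0.002, -1.0, 0.0]], 'force': [0.119, -0.122, 0.571], 'moment': [0.071, -0.022, -0.022], 'width': 1.005} 0.1547
```

View pics/top0.png

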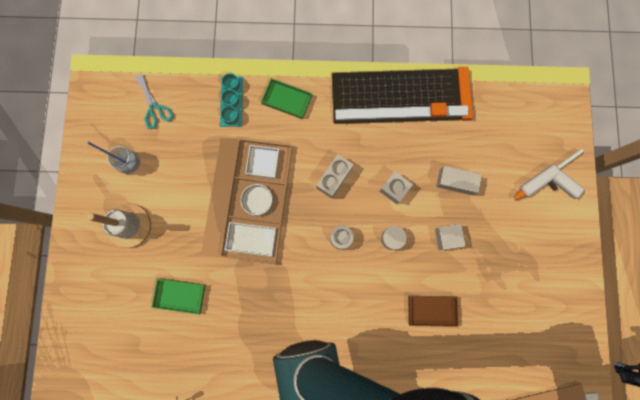

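View pics/scene0.png

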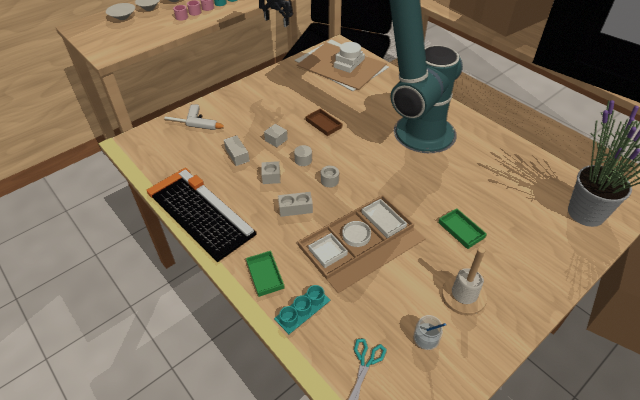

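```bash
python3 - <<'E'
from h import *
import pickle
s=pickle.load(open('top.pkl','rb')); save(s['img'],'pics/topc.png',2.8,(210,125,495,275))
for n in ['top','scene']:
    s=pickle.load(open(n+'.pkl','rb'));W=world(s)
    tab=(abs(W[...,2])<.012)&(W[...,0]>.3)&(W[...,0]<.75)&(abs(W[...,1])<.4)
    print(n,'table z',np.nanmedian(W[tab][:,2]))
    m=(W[...,2]>.033)&(W[...,2]<.06)&(W[...,0]>.25)&(W[...,0]<.75)&(W[...,1]<.2)&(W[...,1]>-.5)
    k,lab,st,c=cv2.connectedComponentsWithStats(m.astype(np.uint8))
    for i in range(1,k):
        if st[i,4]<40: continue
        P=W[lab==i]; top=P[abs(P[:,2]-np.percentile(P[:,2],90))<.008] 
        r=cv2.minAreaRect((top[:,:2]*1000).astype(np.float32))
        print(c[i].round(),st[i,4],'z',np.percentile(P[:,2],[50,90,98]).round(4),np.round(r[0],1),np.round(r[1],1),round(r[2],1))
E
```

```text
top table z -1.1255444632919121e-05
[334. 174.] 436 z [0.0437 0.0468 0.0487] [602.8 -19.2] [ 52.6 104.9] 57.8
[460. 179.] 778 z [0.0436 0.0465 0.0487] [ 599.8 -356.4] [105.4  52.7] 77.8
[396. 186.] 360 z [0.0439 0.0468 0.0487] [ 575.1 -185.3] [60.  61.5] 53.3
[341. 237.] 266 z [0.044  0.0468 0.0477] [436.9 -40.8] [59.1 59.9] 45.9
[451. 236.] 548 z [0.0439 0.0468 0.0483] [ 445.  -329.6] [59.7 60.6] 9.6
[394. 237.] 444 z [0.044  0.0469 0.0483] [ 439.2 -179.4] [57.9 60.7] 1.8
scene table z 0.0022827395055364285
[275. 132.] 238 z [0.0464 0.0501 0.0524] [ 447.1 -330.7] [67.8 64.6] 9.4
[236. 147.] 350 z [0.0471 0.0509 0.0528] [ 600.1 -358.7] [112.9  53.2] 77.5
[303. 152.] 215 z [0.0461 0.0502 0.0518] [ 439.2 -183.3] [65.4 59.4] 49.4
[271. 169.] 234 z [0.0451 0.0493 0.0519] [ 574.3 -187.7] [70.5 57.3] 53.7
[330. 173.] 188 z [0.0446 0.0491 0.0509] [439.4 -41.7] [66.1 56.8] 47.9
[295. 200.] 375 z [0.0447 0.0488 0.0509] [602.8 -21.3] [ 57.8 104.1] 57.2
```

View pics/topc.png

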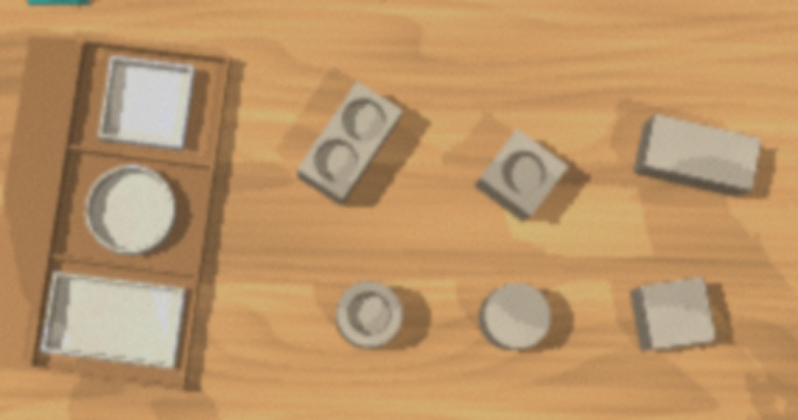

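The crop shows three blocks with wells. In top-view pixels they are the oblong at (335,175), the square at (397,187) and the round at (342,237). The flat-topped plinths at (460,179), (394,238) and (451,237) are ruled out. The white oblong box at (251,240) is the one meant, not the green or brown trays. Next I measure the boxes.

```bash
python3 - <<'E'
from h import *
import pickle
for n in ['top','scene']:
    s=pickle.load(open(n+'.pkl','rb'));W=world(s);im=s['img'].astype(int)
    hsv=cv2.cvtColor(s['img'],cv2.COLOR_RGB2HSV)
    reg=(W[...,0]>.38)&(W[...,0]<.75)&(W[...,1]<.35)&(W[...,1]>.06)&(W[...,2]>-.01)&(W[...,2]<.04)
    m=reg&(hsv[...,1]<70)&(hsv[...,2]>90)
    k,lab,st,c=cv2.connectedComponentsWithStats(m.astype(np.uint8))
    for i in range(1,k):
        if st[i,4]<200: continue
        P=W[lab==i]; r=cv2.minAreaRect((P[:,:2]*1000).astype(np.float32))
        ins=P[np.hypot(*(P[:,:2]*1000-r[0]).T)<25]
        print(n,c[i].round(),st[i,4],'bottom z',np.median(ins[:,2]).round(4),'hi',np.percentile(P[:,2],[95,99]).round(4),np.round(r[0],1),np.round(r[1],1),round(r[2],1))
    # carton outline
    m=reg&(W[...,2]>.012)
    k,lab,st,c=cv2.connectedComponentsWithStats(m.astype(np.uint8))
    i=1+np.argmax(st[1:,4]);P=W[lab==i];r=cv2.minAreaRect((P[:,:2]*1000).astype(np.float32))
    print(n,'carton',np.round(r[0],1),np.round(r[1],1),round(r[2],1),np.percentile(P[:,2],[50,95]))
E
```

```text
top [262. 161.] 939 bottom z 0.0063 hi [0.0245 0.0272] [643.1 181.6] [86.1 89.8] 85.0
top [256. 200.] 808 bottom z 0.0065 hi [0.024  0.0264] [532.6 191.1] [84.6 87.2] 35.7
top [250. 239.] 1402 bottom z 0.0067 hi [0.0243 0.0268] [426.4 205.1] [132.8  76.3] 84.2
top carton [536.2 191.3] [151.4 326. ] 84.4 [0.01865499 0.0228079 ]
scene [384. 218.] 941 bottom z 0.0082 hi [0.0258 0.0284] [425.7 194.9] [139.5  80.2] 84.1
scene [356. 233.] 608 bottom z 0.0084 hi [0.0259 0.0278] [534.8 185.1] [90.6 94.3] 21.6
scene [327. 250.] 789 bottom z 0.0086 hi [0.0262 0.0289] [634.2 171. ] [101.9  96.5] 84.4
scene carton [536.7 188.1] [156.1 327.2] 84.6 [0.01963145 0.0268315 ]
```

```bash
cat >> h.py <<'E'
def plan(x,y,z,jaw,maxd=.20,maxa=40):
    """list calls' final rows (mm/deg) to reach TCP x,y,z and jaw angle (deg world)"""
    st=env.state();p=np.array(st['ee_pos']);a=np.degrees(np.arctan2(st['eef_rot'][1][0],st['eef_rot'][0][0]))
    T=np.array([x,y,z]);da=jaw-a   # no wrap: caller chooses
    print('pos',p.round(4),'jaw',round(a,2),'q',np.round(st['q'],2),'F',np.round(st['force'],1),'w',round(st['width'],3),'t',st['time'])
    n=int(max(1,np.ceil(np.linalg.norm(T-p)/maxd),np.ceil(abs(da)/maxa)))
    d=(T-p)/n
    for i in range(n):
        t=np.radians(a+da*i/n); X=np.array([np.cos(t),np.sin(t),0]);Y=np.array([0,0,-1]);Z=np.cross(X,Y)
        print('call',i,[round(float(d@v),4) for v in(X,Y,Z)],round(-da/n,2))
E
python3 -c "
from h import *
plan(.438,-.041,.34,-95.6)"
```

```text
pos [ 0.1785 -0.6506  0.4034] jaw -74.66 q [-1.34  0.26  1.61 -0.    1.27 -0.04] F [ 0.1 -0.1  0.6] w 1.005 t 0.1
call 0 [-0.1298, 0.0159, 0.1029] 5.24
call 1 [-0.1387, 0.0159, 0.0906] 5.24
call 2 [-0.1464, 0.0159, 0.0776] 5.24
call 3 [-0.1528, 0.0159, 0.0639] 5.24
```

Request:
step_arm(motion=[[-0.02,0.002,0.016,1],[-0.05,0.006,0.04,2],[-0.08,0.01,0.064,3],[-0.11,0.014,0.088,4],[-0.135,0.016,0.107,5.2]], gripper=0)

```text
time: 0.6
ee_pos: [0.2465, -0.4903, 0.3875]
eef_rot: [[0.176, -0.001, 0.984], [-0.984, 0.002, 0.176], [-0.002, -1.0, -0.0]]
force: [1.0, 0.2, 0.1]
width: 1.0
```

Request:
step_arm(motion=[[-0.03,0.003,0.02,1],[-0.06,0.006,0.04,2],[-0.09,0.01,0.06,3],[-0.12,0.014,0.08,4],[-0.15,0.016,0.1,5.2]])

```text
time: 1.1
ee_pos: [0.3181, -0.3255, 0.3719]
eef_rot: [[0.085, -0.001, 0.996], [-0.996, 0.001, 0.085], [-0.001, -1.0, -0.001]]
force: [0.6, 0.0, 0.0]
width: 1.0
```

Request:
step_arm(motion=[[-0.032,0.003,0.017,1],[-0.064,0.006,0.034,2],[-0.096,0.01,0.05,3],[-0.128,0.014,0.067,4],[-0.16,0.016,0.084,5.2]])

```text
time: 1.6
ee_pos: [0.3879, -0.1589, 0.356]
eef_rot: [[-0.006, -0.001, 1.0], [-1.0, 0.0, -0.006], [-0.0, -1.0, -0.001]]
force: [0.6, -0.0, 0.1]
width: 0.999
```

```bash
python3 -c "
from h import *
plan(.438,-.041,.34,-95.6)"
```

```text
pos [ 0.3879 -0.1589  0.356 ] jaw -90.32 q [-0.45 -0.2   2.17  0.    1.17  1.13] F [ 0.6 -0.   0.1] w 0.999 t 1.6
call 0 [-0.1182, 0.016, 0.0495] 5.28
```

Request:
step_arm(motion=[[-0.03,0.004,0.012,2],[-0.06,0.008,0.024,3],[-0.09,0.012,0.037,4],[-0.112,0.016,0.047,5.2],[-0.117,0.016,0.049,5.2]])

```text
time: 2.1
ee_pos: [0.4377, -0.0419, 0.3398]
eef_rot: [[-0.092, -0.001, 0.996], [-0.996, 0.001, -0.092], [-0.001, -1.0, -0.002]]
force: [0.2, -0.6, 0.3]
width: 0.995
```

```bash
cat >> h.py <<'E'
def wrist(name,zlo=.033,zhi=.06,minn=300):
    s=snap('wrist');save(s['img'],f'pics/{name}.png');W=world(s)
    C=-s['R'].T@s['t'];print('cam',C.round(3),'fwd',s['R'][2].round(2))
    m=(W[...,2]>zlo)&(W[...,2]<zhi)
    k,lab,st,c=cv2.connectedComponentsWithStats(m.astype(np.uint8))
    for i in range(1,k):
        if st[i,4]<minn: continue
        P=W[lab==i]; t=P[abs(P[:,2]-np.percentile(P[:,2],80))<.006]
        r=cv2.minAreaRect((t[:,:2]*1000).astype(np.float32))
        print(c[i].round(),st[i,4],'z',np.percentile(P[:,2],[50,90]).round(4),np.round(r[0],1),np.round(r[1],1),round(r[2],1))
    return s,W
E
python3 -c "
from h import *
wrist('w1')
plan(.438,-.041,.34,-95.6)"
```

```text
cam [ 0.509 -0.049  0.309] fwd [-0.29  0.03 -0.96]
[266.  33.] 3009 z [0.0449 0.046 ] [587.  -11.3] [52.8 69.5] 57.9
[473.  33.] 3360 z [0.0449 0.0461] [ 574.3 -186.8] [60.4 61.1] 53.8
[608. 159.] 3992 z [0.0449 0.0459] [ 443.5 -325.6] [60.4 51.8] 10.2
[457. 178.] 3320 z [0.0451 0.046 ] [ 438.3 -180.5] [61.6 61. ] 59.5
[318. 193.] 1909 z [0.0449 0.0459] [436.5 -42. ] [60.4 60.8] 86.3
pos [ 0.4376 -0.0423  0.3401] jaw -95.29 q [-0.15 -0.14  2.15  0.    1.13  1.51] F [0.  0.1 0.1] w 1.006 t 2.15
call 0 [-0.0013, 0.0001, 0.0002] 0.31
```

View pics/w1.png

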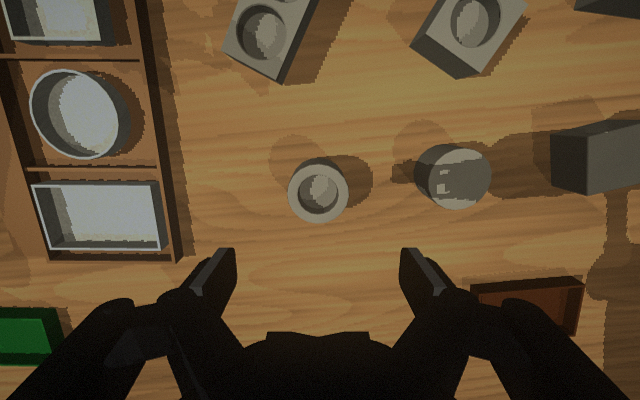

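The wrist view shows the welled round holder at (318,192), centred between the fingers, with the flat round plinth at (457,178). All the tops measure 45 mm, which matches. Going down.

Request:
step_arm(motion=[[0,0.03,0,0],[0,0.065,0,0],[0,0.1,-0.001,0],[0,0.13,-0.001,0],[0,0.145,-0.001,0]])

```text
time: 2.65
ee_pos: [0.4345, -0.0444, 0.193]
eef_rot: [[-0.096, -0.005, 0.995], [-0.995, 0.0, -0.096], [0.0, -1.0, -0.005]]
force: [0.2, -0.2, 0.0]
width: 0.997
```

Request:
step_arm(motion=[[0,0,0,0],[0,0,0,0],[0,0,0,0],[0,0,0,0],[0,0,0,0]], gripper=255, force=50)

```text
time: 3.15
ee_pos: [0.4369, -0.0438, 0.1965]
eef_rot: [[-0.095, 0.002, 0.995], [-0.995, -0.0, -0.095], [0.0, -1.0, 0.002]]
force: [-0.8, -0.4, -0.5]
width: 0.694
```

```bash
python3 -c "
from h import *
s,W=wrist('w2')
plan(.438,-.041,.34,-95.6)"
```

```text
cam [ 0.508 -0.051  0.166] fwd [-0.28  0.03 -0.96]
[205.  13.] 1842 z [0.0446 0.0459] [550.5  -7. ] [29.3 12.2] 85.0
[585. 237.] 12150 z [0.045  0.0458] [ 437.1 -174. ] [62.4 49.5] 11.9
[318. 263.] 9991 z [0.0453 0.0505] [440.5 -45. ] [64.1 65.6] 38.0
pos [ 0.4368 -0.0437  0.1963] jaw -95.45 q [-0.16  0.06  2.28 -0.    0.81  1.51] F [-0.4 -0.5 -1.3] w 0.698 t 3.2
call 0 [-0.0028, -0.1437, 0.001] 0.15
```

View pics/w2.png

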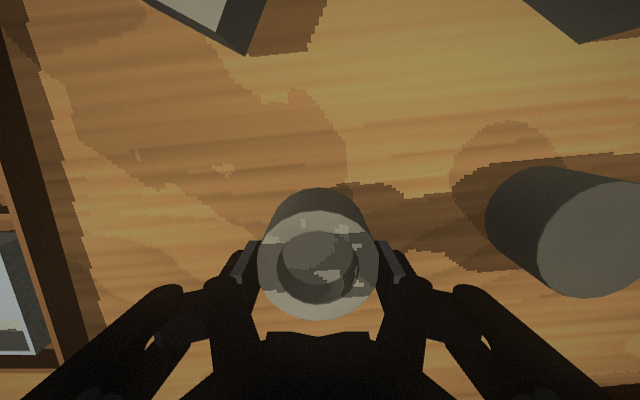

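The picture shows the disc top at (318,265) between both pads at (247,262) and (388,262). The opening has stopped at about 60 mm, so it is gripped. Lifting.

Request:
step_arm(motion=[[0,0,0,0],[0,-0.01,0,0],[0,-0.03,0,0],[0,-0.055,0,0],[0,-0.08,0,0]])

```text
time: 3.7
ee_pos: [0.4362, -0.0435, 0.2768]
eef_rot: [[-0.095, -0.001, 0.995], [-0.995, 0.0, -0.095], [-0.0, -1.0, -0.001]]
force: [-0.5, 0.1, -1.7]
width: 0.695
```

```bash
python3 -c "
from h import *
plan(.533,.190,.30,-95.6)"
```

```text
pos [ 0.4362 -0.0435  0.2768] jaw -95.45 q [-0.16 -0.07  2.22  0.    0.99  1.51] F [-0.5  0.1 -1.7] w 0.695 t 3.7
call 0 [-0.1208, -0.0116, 0.0371] 0.08
call 1 [-0.1209, -0.0116, 0.0369] 0.08
```

Request:
step_arm(motion=[[-0.02,-0.005,0.005,0],[-0.05,-0.015,0.015,0],[-0.08,-0.02,0.025,0],[-0.105,-0.024,0.032,0],[-0.12,-0.024,0.037,0]])

```text
time: 4.2
ee_pos: [0.4856, 0.0739, 0.3011]
eef_rot: [[-0.094, 0.002, 0.996], [-0.996, 0.0, -0.094], [-0.001, -1.0, 0.002]]
force: [0.2, -0.3, -2.0]
width: 0.695
```

```bash
cat >> h.py <<'E'
def boxes(s,W,xyr=None):
    hsv=cv2.cvtColor(s['img'],cv2.COLOR_RGB2HSV)
    m=(W[...,0]>.36)&(W[...,0]<.75)&(W[...,1]<.35)&(W[...,1]>.08)&(W[...,2]>.0205)&(W[...,2]<.03)&(hsv[...,1]<80)
    cv2.imwrite('pics/mask.png',m.astype(np.uint8)*255)
    m=cv2.dilate(m.astype(np.uint8),np.ones((3,3)))
    k,lab,st,c=cv2.connectedComponentsWithStats(m)
    for i in range(1,k):
        if st[i,4]<150: continue
        P=W[(lab==i)&(abs(W[...,2]-.024)<.005)]
        r=cv2.minAreaRect((P[:,:2]*1000).astype(np.float32))
        print('rim',c[i].round(),st[i,4],np.median(P[:,2]).round(4),np.round(r[0],1),np.round(r[1],1),round(r[2],1))
E
python3 -c "
from h import *
s,W=wrist('w3');boxes(s,W)
plan(.533,.190,.30,-95.6)"
```

```text
cam [0.557 0.067 0.271] fwd [-0.28  0.03 -0.96]
[425.  59.] 5204 z [0.0449 0.046 ] [597.8 -18.2] [52.6 95.3] 57.8
[619.  69.] 2775 z [0.044  0.0458] [ 567.5 -162.5] [72.2 35.6] 12.9
[604. 228.] 4158 z [0.045  0.0459] [ 437.8 -176.7] [62.1 55.4] 13.9
rim [166.  52.] 1973 0.0238 [627.3 180.3] [83.6 58.1] 84.3
rim [180. 157.] 2026 0.0237 [532.3 189.6] [85.2 85.4] 74.6
rim [174. 246.] 1417 0.0235 [426.8 200.8] [127.1  74.9] 84.2
pos [0.4861 0.0749 0.3007] jaw -95.37 q [0.1  0.01 2.1  0.   1.04 1.77] F [ 1.2  1.5 -2. ] w 0.693 t 4.25
call 0 [-0.119, 0.0007, 0.0359] 0.23
```

View pics/w3.png

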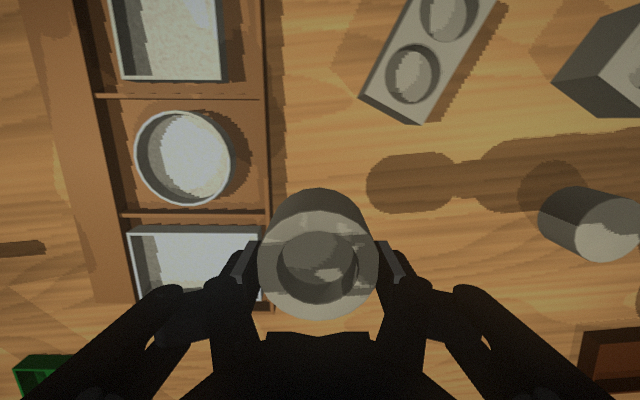

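View pics/mask.png

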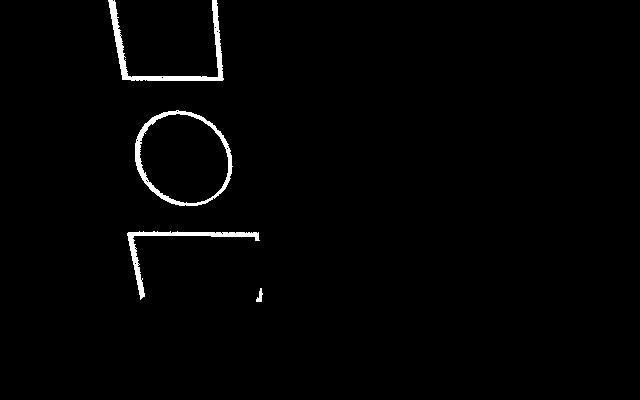

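The wrist view shows the round box rim as a full ring at (182,158), centred at (0.532, 0.190) with its rim at 24 mm. The held disc is at (318,265).

Request:
step_arm(motion=[[-0.025,0,0.008,0],[-0.06,0,0.018,0],[-0.09,0,0.027,0],[-0.112,0,0.034,0.3],[-0.119,0,0.036,0.3]])

```text
time: 4.75
ee_pos: [0.5324, 0.1886, 0.2995]
eef_rot: [[-0.099, -0.0, 0.995], [-0.995, 0.0, -0.099], [-0.0, -1.0, -0.0]]
force: [-0.3, 0.7, -0.2]
width: 0.692
```

Request:
step_arm(motion=[[0,0.01,0,0],[0,0.03,0,0],[0,0.05,0,0],[0,0.06,0,0],[0,0.065,0,0]])

```text
time: 5.25
ee_pos: [0.5307, 0.186, 0.2327]
eef_rot: [[-0.101, -0.004, 0.995], [-0.995, -0.001, -0.101], [0.002, -1.0, -0.003]]
force: [-0.7, -0.4, -1.2]
width: 0.698
```

```bash
python3 -c "
from h import *
s,W=wrist('w4');boxes(s,W)
plan(.5325,.189,.203,-95.7)"
```

```text
cam [0.602 0.178 0.202] fwd [-0.29  0.03 -0.96]
[613. 125.] 3816 z [0.0432 0.0457] [575.3  13.9] [65.4 33.9] 12.7
[317. 198.] 752 z [0.0503 0.0583] [554.  184.3] [52.6 15.1] 88.0
rim [308.  77.] 3020 0.024 [632. 180.] [82.6 66.9] 84.2
rim [307. 191.] 1611 0.0239 [548.5 190. ] [85.2 53.8] 89.8
rim [267. 309.] 268 0.0235 [465.5 229.9] [24.3  4.1] 84.4
rim [368. 309.] 269 0.0236 [457.8 154.3] [23.7  4.6] 84.5
pos [0.531  0.1862 0.2328] jaw -95.8 q [ 0.29  0.22  2.   -0.    0.92  1.97] F [-0.4 -0.2 -1.4] w 0.689 t 5.3
call 0 [-0.0029, 0.0298, 0.0012] -0.1
```

View pics/w4.png

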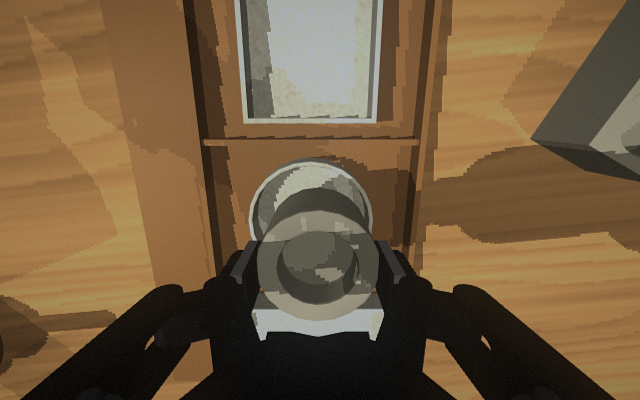

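The held disc at (318,270) is about 3 mm right of the box rim's centre, whose ring is centred at (311,215). I correct for that and lower slowly.

Request:
step_arm(motion=[[-0.003,0.002,0.001,0],[-0.003,0.007,0.001,0],[-0.003,0.012,0.001,0],[-0.003,0.017,0.001,0],[-0.003,0.02,0.001,0]])

```text
time: 5.8
ee_pos: [0.533, 0.1902, 0.2142]
eef_rot: [[-0.1, -0.0, 0.995], [-0.995, -0.0, -0.1], [0.0, -1.0, -0.0]]
force: [-0.4, 0.4, -0.7]
width: 0.695
```

Request:
step_arm(motion=[[0,0.002,0,0],[0,0.004,0,0],[0,0.006,0,0],[0,0.008,0,0],[0,0.009,0,0]])

```text
time: 6.3
ee_pos: [0.5332, 0.1902, 0.2055]
eef_rot: [[-0.1, -0.0, 0.995], [-0.995, -0.0, -0.1], [0.0, -1.0, -0.0]]
force: [-0.1, 0.3, -0.7]
width: 0.699
```

```bash
python3 -c "
from h import *
plan(.5325,.189,.203,-95.7)"
```

```text
pos [0.5332 0.1902 0.2055] jaw -95.76 q [0.3  0.26 2.01 0.   0.87 1.97] F [-0.1  0.3 -0.7] w 0.699 t 6.3
call 0 [0.0012, 0.0025, -0.0005] -0.06
```

Request:
step_arm(motion=[[0,0.001,0,0],[0,0.002,0,0],[0,0.003,0,0],[0,0.003,0,0],[0,0.003,0,0]])

```text
time: 6.8
ee_pos: [0.5333, 0.1902, 0.2033]
eef_rot: [[-0.1, 0.0, 0.995], [-0.995, 0.0, -0.1], [-0.0, -1.0, 0.0]]
force: [-1.7, -2.1, 4.4]
width: 0.691
```

Contact force is up, so the holder is on the bottom. Releasing.

Request:
step_arm(motion=[[0,0,0,0],[0,0,0,0],[0,0,0,0],[0,0,0,0],[0,0,0,0]], gripper=0)

```text
time: 7.3
ee_pos: [0.5332, 0.1902, 0.2026]
eef_rot: [[-0.1, 0.0, 0.995], [-0.995, 0.0, -0.1], [-0.0, -1.0, 0.0]]
force: [-0.5, -0.1, -0.4]
width: 1.0
```

Request:
step_arm(motion=[[0,0,0,0],[0,-0.02,0,0],[0,-0.05,0,0],[0,-0.085,0,0],[0,-0.11,0,0]])

```text
time: 7.8
ee_pos: [0.5336, 0.1903, 0.3149]
eef_rot: [[-0.1, 0.002, 0.995], [-0.995, 0.001, -0.1], [-0.001, -1.0, 0.002]]
force: [-0.0, 0.2, 0.2]
width: 1.004
```

```bash
python3 -c "
from h import *
s,W=wrist('w5');boxes(s,W)
plan(.5735,-.187,.31,-126.4)"
```

```text
cam [0.605 0.183 0.284] fwd [-0.28  0.03 -0.96]
[568.  89.] 7397 z [0.0446 0.0459] [602.  -20.7] [ 54.5 105.4] 57.6
[318. 200.] 3760 z [0.0511 0.0527] [534.4 189.8] [60.6 60.5] 36.9
[ 16. 304.] 1532 z [0.0452 0.0566] [448.4 507.2] [15.4 56. ] 79.0
rim [318.  68.] 2422 0.024 [639.7 179.1] [82.3 81.6] 84.2
rim [318. 193.] 1494 0.0239 [532.6 190. ] [84.9 85.2] 88.5
rim [318. 169.] 247 0.0237 [557.8 187.4] [51.3 13.8] 84.7
rim [318. 289.] 2254 0.0236 [425.4 200.6] [126.3  77.9] 84.5
pos [0.5352 0.1908 0.3195] jaw -95.75 q [0.3  0.13 1.93 0.   1.08 1.97] F [ 0.9 -0.3  2.4] w 0.998 t 7.85
call 0 [0.186, 0.0047, 0.038] 15.32
call 1 [0.1694, 0.0047, 0.0858] 15.32
```

View pics/w5.png

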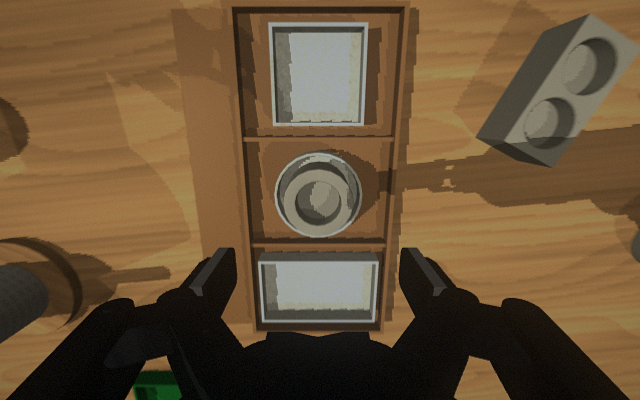

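The round holder sits in its box at (318,200): 2 mm off centre, top at 52 mm, level. Square box centre is (0.640, 0.179), oblong box centre (0.425, 0.201). Next is the square holder.

Request:
step_arm(motion=[[0.025,0,0.005,2],[0.065,0.001,0.013,5],[0.11,0.002,0.022,9],[0.155,0.003,0.031,12],[0.19,0.004,0.038,15]])

```text
time: 8.35
ee_pos: [0.5518, -0.0048, 0.3086]
eef_rot: [[-0.357, 0.0, 0.934], [-0.934, -0.0, -0.357], [0.0, -1.0, 0.0]]
force: [-0.2, 0.5, 0.5]
width: 1.001
```

```bash
python3 -c "
from h import *
plan(.5735,-.187,.31,-126.4,.25)"
```

```text
pos [ 0.5518 -0.0048  0.3086] jaw -110.91 q [-0.05  0.11  1.97 -0.    1.06  1.88] F [-0.2  0.5  0.5] w 1.001 t 8.35
call 0 [0.1625, -0.0014, 0.0853] 15.49
```

Request:
step_arm(motion=[[0.04,0,0.021,4],[0.085,0,0.045,8],[0.13,0,0.068,12],[0.155,0,0.081,15],[0.161,0,0.085,15.5]])

```text
time: 8.85
ee_pos: [0.5744, -0.1867, 0.3086]
eef_rot: [[-0.595, 0.0, 0.804], [-0.804, -0.001, -0.595], [0.001, -1.0, 0.001]]
force: [0.3, 0.6, 0.8]
width: 1.003
```

```bash
python3 -c "
from h import *
s,W=wrist('w6')
plan(.5738,-.187,.195,-126.3,.25)"
```

```text
cam [ 0.632 -0.23   0.278] fwd [-0.23  0.17 -0.96]
[477.  50.] 10310 z [0.0452 0.0461] [ 599.  -358.2] [105.4  52.1] 78.1
[317. 200.] 3226 z [0.0451 0.046 ] [ 574.9 -187. ] [60.2 60.1] 53.8
[528. 219.] 4806 z [0.045  0.0459] [ 444.8 -330.8] [61.9 60. ] 9.6
[155. 258.] 2999 z [0.0446 0.0457] [612.3 -26.9] [54.2 80.4] 57.7
[386. 309.] 2274 z [0.0451 0.0459] [ 440.  -174.1] [47.5 61.2] 79.9
pos [ 0.5745 -0.1859  0.3085] jaw -126.45 q [-0.35  0.21  1.86 -0.    1.08  1.85] F [-0.2 -0.6  0.5] w 1.001 t 8.9
call 0 [0.0013, 0.1135, 0.0001] -0.15
```

View pics/w6.png

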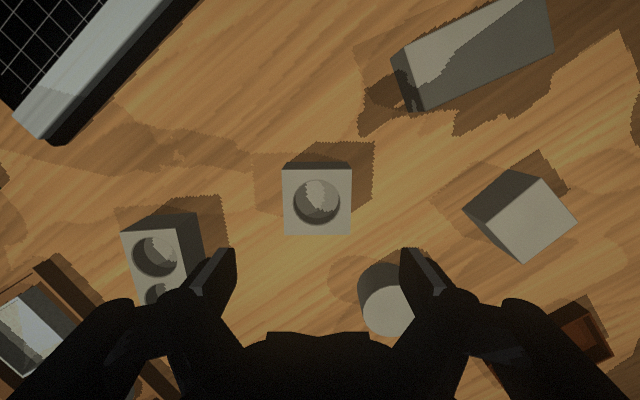

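The welled square holder is at (317,200), square to the jaws and centred. The plinths are clear. Going down.

Request:
step_arm(motion=[[0,0.025,0,0],[0,0.055,0,0],[0,0.085,0,0],[0.001,0.105,0,0],[0.001,0.113,0,0]])

```text
time: 9.4
ee_pos: [0.5723, -0.182, 0.1927]
eef_rot: [[-0.59, -0.005, 0.808], [-0.808, 0.002, -0.59], [0.001, -1.0, -0.006]]
force: [-0.2, 1.1, -0.2]
width: 1.0
```

Request:
step_arm(motion=[[0,0,0,0],[0,0,0,0],[0,0,0,0],[0,0,0,0],[0,0,0,0]], gripper=255, force=50)

```text
time: 9.9
ee_pos: [0.5744, -0.1842, 0.197]
eef_rot: [[-0.591, 0.002, 0.806], [-0.806, -0.0, -0.591], [-0.001, -1.0, 0.002]]
force: [0.9, 0.9, 2.3]
width: 0.685
```

```bash
python3 -c "
from h import *
plan(.5738,-.187,.195,-126.3,.25)"
```

```text
pos [ 0.5744 -0.1842  0.197 ] jaw -126.26 q [-0.35  0.34  1.93  0.    0.87  1.85] F [0.9 0.9 2.3] w 0.685 t 9.9
call 0 [0.0026, 0.002, 0.0012] 0.04
```

Request:
step_arm(motion=[[0,0,0,0],[0,-0.01,0,0],[0,-0.03,0,0],[0,-0.06,0,0],[0,-0.09,0,0]])

```text
time: 10.4
ee_pos: [0.573, -0.184, 0.2859]
eef_rot: [[-0.592, -0.002, 0.806], [-0.806, 0.001, -0.592], [0.001, -1.0, -0.002]]
force: [-0.1, 0.1, -3.2]
width: 0.687
```

```bash
python3 -c "
from h import *
plan(.6393,.1790,.29,-95.7,.2)"
```

```text
pos [ 0.573  -0.184   0.2859] jaw -126.26 q [-0.35  0.23  1.88 -0.    1.04  1.85] F [-0.1  0.1 -3.2] w 0.687 t 10.4
call 0 [-0.166, -0.0021, -0.0807] -15.28
call 1 [-0.1813, -0.0021, -0.0341] -15.28
```

Request:
step_arm(motion=[[-0.025,-0.004,-0.012,-2],[-0.06,-0.008,-0.029,-5],[-0.1,-0.012,-0.048,-9],[-0.138,-0.014,-0.067,-12],[-0.166,-0.014,-0.081,-15.3]])

```text
time: 10.9
ee_pos: [0.6066, -0.0002, 0.3003]
eef_rot: [[-0.355, 0.0, 0.935], [-0.935, 0.0, -0.355], [-0.001, -1.0, 0.0]]
force: [0.1, 0.0, -1.9]
width: 0.69
```

```bash
python3 -c "
from h import *
plan(.6393,.1790,.29,-95.7,.25)"
```

```text
pos [ 6.066e-01 -2.000e-04  3.003e-01] jaw -110.79 q [-0.04  0.22  1.86  0.    1.06  1.89] F [ 0.1  0.  -1.9] w 0.69 t 10.9
call 0 [-0.1792, 0.0103, -0.0331] -15.09
```

Request:
step_arm(motion=[[-0.04,0.002,-0.007,-4],[-0.085,0.004,-0.016,-8],[-0.13,0.007,-0.024,-11],[-0.165,0.01,-0.03,-14],[-0.179,0.01,-0.033,-15]])

```text
time: 11.4
ee_pos: [0.6396, 0.1797, 0.2892]
eef_rot: [[-0.1, -0.001, 0.995], [-0.995, 0.001, -0.1], [-0.0, -1.0, -0.001]]
force: [0.4, -0.3, -1.4]
width: 0.691
```

Request:
step_arm(motion=[[0,0.01,0,0],[0,0.025,0,0],[0,0.04,0,0],[0,0.05,0,0],[0,0.055,0,0]])

```text
time: 11.9
ee_pos: [0.6389, 0.175, 0.232]
eef_rot: [[-0.106, -0.004, 0.994], [-0.994, -0.001, -0.106], [0.001, -1.0, -0.004]]
force: [-0.1, -0.2, -2.0]
width: 0.687
```

```bash
python3 -c "
from h import *
s,W=wrist('w7');boxes(s,W)
plan(.6393,.1790,.204,-95.7,.25)"
```

```text
cam [0.71  0.167 0.201] fwd [-0.29  0.03 -0.96]
[101.  39.] 1520 z [0.0358 0.0368] [762.3 276.3] [49.  34.5] 83.3
[599. 268.] 7511 z [0.0434 0.0456] [596.9 -17.7] [57.1 93.4] 57.7
[318. 191.] 1112 z [0.0495 0.0582] [670.1 171.1] [60.1  1. ] 83.8
rim [298. 179.] 1583 0.024 [654.8 177.6] [82.4 52.1] 84.7
rim [268. 327.] 214 0.0237 [557.5 221.7] [ 5.3 25.8] 52.7
rim [312. 324.] 665 0.0251 [557.2 187.2] [53.9 16.9] 83.2
rim [354. 324.] 152 0.0237 [553.4 154.3] [21.9  3.7] 32.6
pos [0.6389 0.1753 0.2319] jaw -96.05 q [ 0.23  0.39  1.78 -0.    0.98  1.91] F [-0.2 -0.9 -2.3] w 0.689 t 11.95
call 0 [-0.0037, 0.0279, -0.0] -0.35
```

View pics/w7.png

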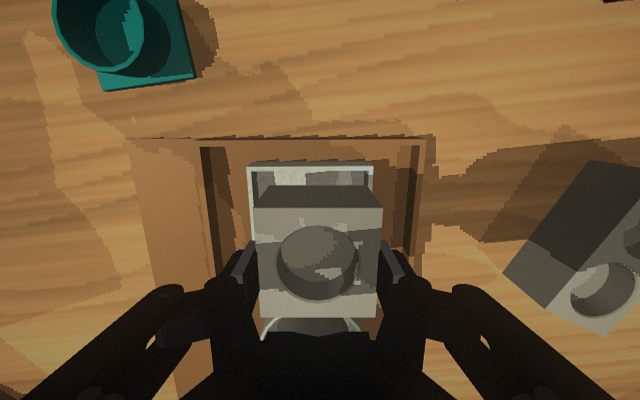

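The square holder is held at (318,262) and the box rim behind it is centred near x=311, so I shift 4 mm left and lower slowly.

Request:
step_arm(motion=[[-0.0035,0.002,0,-0.3],[-0.0035,0.007,0,-0.3],[-0.0035,0.012,0,-0.3],[-0.0035,0.016,0,-0.3],[-0.0035,0.018,0,-0.3]])

```text
time: 12.45
ee_pos: [0.64, 0.1801, 0.2162]
eef_rot: [[-0.098, -0.001, 0.995], [-0.995, -0.0, -0.098], [0.0, -1.0, -0.001]]
force: [-0.4, -0.5, -1.1]
width: 0.69
```

Request:
step_arm(motion=[[0,0.002,0,0],[0,0.004,0,0],[0,0.006,0,0],[0,0.008,0,0],[0,0.009,0,0]])

```text
time: 12.95
ee_pos: [0.6402, 0.1801, 0.2075]
eef_rot: [[-0.099, -0.0, 0.995], [-0.995, -0.0, -0.099], [0.0, -1.0, -0.0]]
force: [-0.5, -1.5, -2.3]
width: 0.685
```

```bash
python3 -c "
from h import *
plan(.6393,.1790,.204,-95.7,.25)"
```

```text
pos [0.6402 0.1801 0.2075] jaw -95.66 q [0.24 0.42 1.78 0.   0.94 1.91] F [-0.5 -1.5 -2.3] w 0.685 t 12.95
call 0 [0.0011, 0.0035, -0.0008] 0.04
```

Request:
step_arm(motion=[[0.001,0.001,0,0],[0.001,0.002,0,0],[0.001,0.003,0,0],[0.001,0.004,0,0],[0.001,0.004,0,0]])

```text
time: 13.45
ee_pos: [0.6402, 0.1791, 0.2039]
eef_rot: [[-0.099, 0.0, 0.995], [-0.995, 0.0, -0.099], [-0.0, -1.0, 0.0]]
force: [-0.8, 0.3, -0.2]
width: 0.695
```

Request:
step_arm(motion=[[0,0.0005,0,0],[0,0.001,0,0],[0,0.001,0,0],[0,0.001,0,0],[0,0.001,0,0]])

```text
time: 13.95
ee_pos: [0.6402, 0.1791, 0.2039]
eef_rot: [[-0.099, 0.0, 0.995], [-0.995, 0.0, -0.099], [-0.0, -1.0, 0.0]]
force: [-3.5, -0.9, 6.3]
width: 0.692
```

Seated, with 6 N of contact. Releasing and rising.

Request:
step_arm(motion=[[0,0,0,0],[0,0,0,0],[0,0,0,0],[0,0,0,0],[0,0,0,0]], gripper=0)

```text
time: 14.45
ee_pos: [0.6401, 0.1791, 0.2025]
eef_rot: [[-0.099, -0.0, 0.995], [-0.995, -0.0, -0.099], [0.0, -1.0, -0.0]]
force: [0.8, 0.1, -0.4]
width: 1.001
```

Request:
step_arm(motion=[[0,0,0,0],[0,-0.02,0,0],[0,-0.05,0,0],[0,-0.085,0,0],[0,-0.11,0,0]])

```text
time: 14.95
ee_pos: [0.6406, 0.1792, 0.315]
eef_rot: [[-0.099, 0.002, 0.995], [-0.995, 0.001, -0.099], [-0.001, -1.0, 0.002]]
force: [0.7, -0.5, -0.4]
width: 0.997
```

```bash
python3 -c "
from h import *
s,W=wrist('w8');boxes(s,W)
plan(.6025,-.020,.31,57.7,.25)"
```

```text
cam [0.712 0.172 0.285] fwd [-0.28  0.03 -0.96]
[180.  44.] 1257 z [0.0359 0.037 ] [779.2 275.7] [68.6 48. ] 1.1
[536. 215.] 5220 z [0.0446 0.0458] [601.6 -20.6] [ 55.1 104.3] 57.9
[318. 199.] 4689 z [0.0516 0.0528] [642.3 178.6] [60.1 60.6] 84.3
[317. 301.] 3097 z [0.0499 0.0525] [534.6 189.5] [60.5 61. ] 83.0
[ 18. 368.] 803 z [0.0464 0.0571] [484.2 521.9] [29.5  6.7] 65.6
rim [317. 191.] 1744 0.024 [639.2 179.3] [82.2 82.6] 84.2
rim [318. 163.] 258 0.0246 [672.2 175.6] [59.4  0.5] 84.2
rim [317. 277.] 936 0.0236 [541.8 189.1] [85.  68.3] 83.7
rim [317. 272.] 452 0.0242 [552.2 189.8] [60.8 26.2] 89.8
pos [0.6421 0.1796 0.3201] jaw -95.66 q [0.24 0.31 1.71 0.   1.12 1.9 ] F [2.1 0.3 2.7] w 1.0 t 15.0
call 0 [0.0506, 0.0025, -0.0049] -38.34
call 1 [0.0366, 0.0025, -0.0353] -38.34
call 2 [0.0069, 0.0025, -0.0504] -38.34
call 3 [-0.0259, 0.0025, -0.0438] -38.34
```

View pics/w8.png

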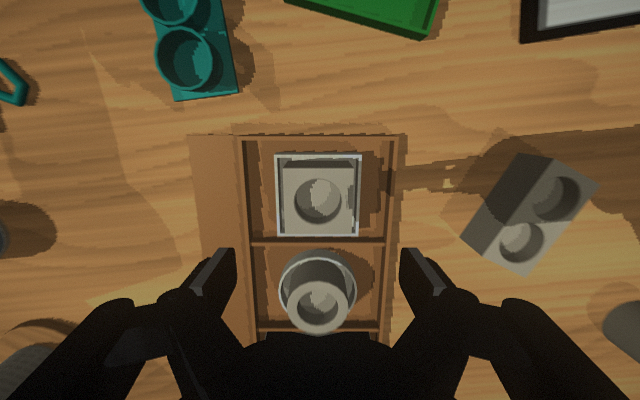

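The square holder is in its box at (318,199), 3 mm off centre and aligned, top at 52 mm. Next the two-welled oblong holder at (535,215), turning the wrist the other way round.

Request:
step_arm(motion=[[0.01,0,-0.001,-7],[0.02,0.001,-0.002,-15],[0.03,0.002,-0.003,-23],[0.04,0.002,-0.004,-31],[0.05,0.002,-0.005,-39]])

```text
time: 15.5
ee_pos: [0.63, 0.1295, 0.3102]
eef_rot: [[0.555, -0.0, 0.832], [-0.832, -0.0, 0.555], [-0.0, -1.0, -0.0]]
force: [0.3, 0.7, -0.7]
width: 1.002
```

Request:
step_arm(motion=[[0.008,0,-0.007,-8],[0.016,0.001,-0.014,-16],[0.024,0.002,-0.021,-24],[0.03,0.002,-0.028,-32],[0.037,0.002,-0.035,-40]])

```text
time: 16.0
ee_pos: [0.6211, 0.0793, 0.3082]
eef_rot: [[0.96, -0.0, 0.281], [-0.281, -0.0, 0.96], [-0.0, -1.0, -0.0]]
force: [-0.6, -0.2, 0.1]
width: 0.998
```

Request:
step_arm(motion=[[0.002,0,-0.01,-8],[0.004,0.001,-0.02,-16],[0.006,0.002,-0.03,-24],[0.007,0.002,-0.04,-32],[0.007,0.002,-0.05,-39]])

```text
time: 16.5
ee_pos: [0.6136, 0.0293, 0.3062]
eef_rot: [[0.923, -0.0, -0.385], [0.385, -0.0, 0.923], [-0.0, -1.0, 0.0]]
force: [-0.2, 0.0, 0.1]
width: 1.0
```

```bash
python3 -c "
from h import *
plan(.6025,-.020,.31,57.7,.25)"
```

```text
pos [0.6136 0.0293 0.3062] jaw 22.65 q [ 0.01  0.23  1.84 -0.    1.08 -0.39] F [-0.2  0.   0.1] w 1.0 t 16.5
call 0 [-0.0292, -0.0038, -0.0413] -35.05
```

Request:
step_arm(motion=[[-0.008,0,-0.01,-8],[-0.016,0,-0.02,-16],[-0.024,0,-0.032,-24],[-0.029,0,-0.041,-32],[-0.029,0,-0.041,-35]])

```text
time: 17.0
ee_pos: [0.6021, -0.0204, 0.3063]
eef_rot: [[0.537, -0.0, -0.843], [0.843, -0.0, 0.537], [-0.001, -1.0, 0.0]]
force: [-0.3, 0.7, 0.4]
width: 0.998
```

```bash
python3 -c "
from h import *
s,W=wrist('w9')
plan(.6025,-.020,.195,57.8,.25)"
```

```text
cam [0.54  0.018 0.276] fwd [ 0.24 -0.15 -0.96]
[508.  11.] 1711 z [0.0511 0.0527] [553.9 175.2] [48.  13.8] 56.4
[557. 117.] 7790 z [0.0511 0.0528] [643.  178.5] [62.1 61.1] 84.3
[ 51. 143.] 5222 z [0.045 0.046] [ 438.7 -180.2] [61.8 61.6] 18.5
[318. 201.] 4102 z [0.045  0.0459] [602.4 -20.7] [ 52.1 104.9] 57.6
[ 28. 358.] 1635 z [0.045  0.0459] [ 575.8 -365.3] [ 34.4 101.3] 10.4
pos [ 0.6022 -0.0199  0.3063] jaw 57.53 q [-0.07  0.21  1.86 -0.    1.07 -1.08] F [ 0.2 -0.1 -0.5] w 1.001 t 17.05
call 0 [0.0001, 0.1113, -0.0003] -0.27
```

View pics/w9.png

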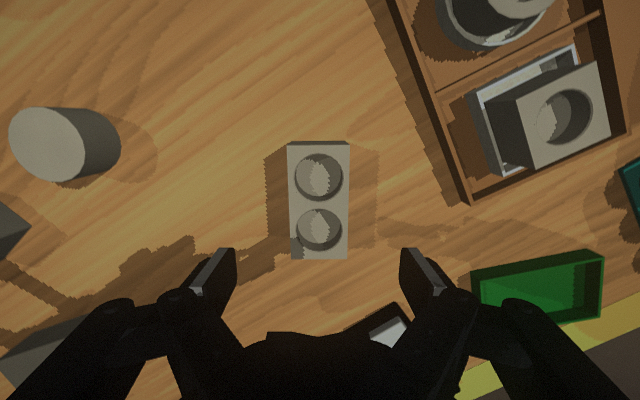

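The two-welled oblong holder is centred at (318,201), lined up with the jaws. Going down and gripping.

Request:
step_arm(motion=[[0,0.025,0,0],[0,0.055,0,0],[0,0.085,0,0],[0,0.105,0,0],[0,0.111,0,0]])

```text
time: 17.55
ee_pos: [0.6008, -0.0189, 0.1924]
eef_rot: [[0.54, -0.006, -0.841], [0.841, 0.0, 0.54], [-0.003, -1.0, 0.005]]
force: [-0.8, 0.5, -0.7]
width: 1.002
```

Request:
step_arm(motion=[[0,0,0,0],[0,0,0,0],[0,0,0,0],[0,0,0,0],[0,0,0,0]], gripper=255, force=60)

```text
time: 18.05
ee_pos: [0.6035, -0.0192, 0.1976]
eef_rot: [[0.54, 0.004, -0.842], [0.842, -0.0, 0.54], [0.002, -1.0, -0.003]]
force: [0.5, -0.3, 5.0]
width: 0.589
```

Request:
step_arm(motion=[[0,0,0,0],[0,0,0,0],[0,0,0,0],[0,0,0,0],[0,0,0,0]])

```text
time: 18.55
ee_pos: [0.6035, -0.0192, 0.1976]
eef_rot: [[0.54, 0.003, -0.842], [0.842, -0.0, 0.54], [0.002, -1.0, -0.003]]
force: [0.3, 0.6, 6.5]
width: 0.594
```

Request:
step_arm(motion=[[0,0,0,0],[0,-0.01,0,0],[0,-0.03,0,0],[0,-0.06,0,0],[0,-0.095,0,0]])

```text
time: 19.05
ee_pos: [0.601, -0.0191, 0.2897]
eef_rot: [[0.54, -0.005, -0.842], [0.842, 0.0, 0.54], [-0.002, -1.0, 0.004]]
force: [0.3, -0.5, -1.8]
width: 0.595
```

```bash
python3 -c "
from h import *
plan(.4255,.2005,.30,-5.7,.2)"
```

```text
pos [ 0.601  -0.0191  0.2897] jaw 57.34 q [-0.07  0.22  1.88  0.    1.05 -1.07] F [ 0.3 -0.5 -1.8] w 0.595 t 19.05
call 0 [0.0451, -0.0051, 0.1331] 31.52
call 1 [-0.0312, -0.0051, 0.137] 31.52
```

Request:
step_arm(motion=[[0.006,-0.005,0.018,5],[0.016,-0.012,0.048,11],[0.028,-0.016,0.082,18],[0.039,-0.018,0.113,25],[0.045,-0.018,0.133,31.5]])

```text
time: 19.55
ee_pos: [0.5128, 0.0918, 0.3086]
eef_rot: [[0.902, -0.002, -0.432], [0.432, 0.0, 0.902], [-0.001, -1.0, 0.001]]
force: [0.0, 0.7, -1.8]
width: 0.592
```

```bash
python3 -c "
from h import *
s,W=wrist('w10');boxes(s,W)
plan(.4255,.2005,.30,-5.7,.25)"
```

```text
cam [0.48  0.157 0.278] fwd [ 0.12 -0.26 -0.96]
[397. 108.] 5192 z [0.0511 0.0528] [533.9 189.6] [61.  60.7] 73.5
[500. 177.] 5971 z [0.0513 0.0528] [642.7 178.5] [60.2 62.3] 84.3
[174. 389.] 354 z [0.0449 0.0458] [ 462.  -175.6] [35.9 17.4] 78.1
rim [271.  66.] 2328 0.024 [425.2 196. ] [117.1  76.6] 84.2
rim [382. 103.] 1611 0.024 [531.4 189.4] [83.  84.8] 26.8
rim [359. 112.] 251 0.024 [512.8 176.1] [11. 47.] 31.9
rim [472. 162.] 1855 0.024 [639.8 179.2] [82.3 84. ] 84.4
rim [461. 165.] 702 0.0241 [621.8 168.3] [38.2 77.3] 33.6
pos [0.5111 0.0931 0.3081] jaw 25.38 q [ 0.13  0.05  2.03  0.    1.06 -0.31] F [-1.9  1.6 -3.4] w 0.592 t 19.6
call 0 [-0.0313, 0.0081, 0.1337] 31.08
```

View pics/w10.png

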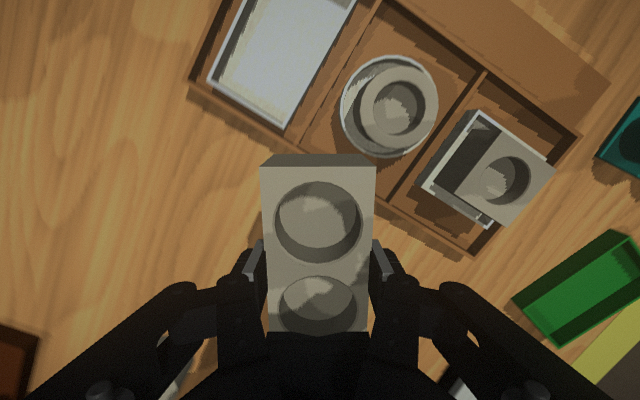

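The oblong holder is held at (318,245) with both wells up. The empty oblong box is at (280,60), and the two packed holders are undisturbed.

Request:
step_arm(motion=[[-0.007,0,0.03,7],[-0.015,0,0.065,14],[-0.023,0,0.1,21],[-0.029,0,0.126,28],[-0.031,0,0.133,31]])

```text
time: 20.1
ee_pos: [0.4266, 0.1979, 0.3082]
eef_rot: [[0.996, -0.002, 0.091], [-0.091, 0.0, 0.996], [-0.002, -1.0, -0.0]]
force: [0.8, 0.5, -3.0]
width: 0.591
```

Request:
step_arm(motion=[[0,0.01,0,0],[0,0.03,0,0],[0,0.05,0,0],[0,0.065,0,0],[0,0.07,0,0]])

```text
time: 20.6
ee_pos: [0.4279, 0.1955, 0.236]
eef_rot: [[0.996, -0.004, 0.089], [-0.089, -0.002, 0.996], [-0.004, -1.0, -0.002]]
force: [-0.8, 0.4, -3.0]
width: 0.592
```

```bash
python3 -c "
from h import *
s,W=wrist('w11');boxes(s,W)
m=(W[...,2]>.05)&(W[...,2]<.085)&(W[...,0]>.36)&(W[...,0]<.49)
P=W[m];r=cv2.minAreaRect((P[:,:2]*1000).astype(np.float32));print(r,np.median(P[:,2]))
plan(.4255,.2005,.204,-5.7,.25)"
```

```text
cam [0.433 0.268 0.205] fwd [-0.03 -0.29 -0.96]
[317. 156.] 465 z [0.0494 0.0573] [430.8 246.8] [ 0.5 51.7] 85.0
[491. 229.] 8919 z [0.0504 0.0526] [533.9 190.1] [62.  61.3] 0.9
[619. 236.] 3972 z [0.0455 0.0523] [612.9 179.7] [17.4 61.8] 8.9
rim [316. 135.] 1427 0.0241 [430.6 250.1] [26.9 76.4] 84.8
rim [453. 201.] 1968 0.0238 [524.1 196.2] [85.4 65.8] 52.9
rim [578. 214.] 2119 0.0236 [617.2 181.4] [83.1 41.4] 83.1
rim [448. 200.] 892 0.0242 [519.6 202.7] [59.9 23.9] 48.6
rim [593. 216.] 1693 0.0244 [616.3 186.9] [67.1 28.4] 58.5
((426.6156921386719, 198.52459716796875), (97.62167358398438, 77.63168334960938), 84.72178649902344) 0.07877352824080758
pos [0.428  0.1956 0.2362] jaw -5.13 q [ 0.38  0.05  2.19 -0.    0.91  0.47] F [-0.9  0.1 -2.8] w 0.592 t 20.65
call 0 [-0.003, 0.0322, 0.0046] 0.57
```

View pics/w11.png

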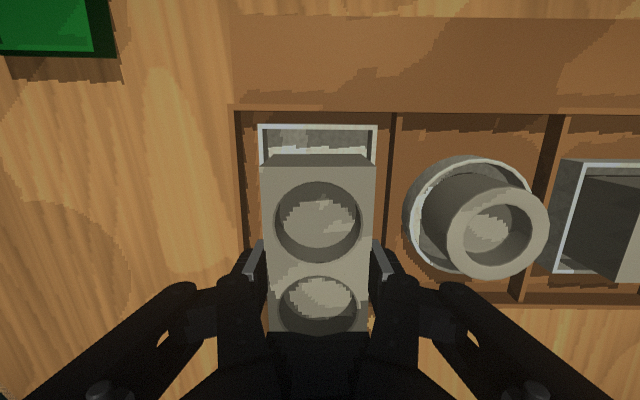

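The box rim shows at (317,130) beyond the holder's far end at (317,158). I correct 5 mm outward, then lower slowly.

Request:
step_arm(motion=[[-0.001,0.001,0.003,0.5],[-0.002,0.004,0.005,0.5],[-0.002,0.01,0.005,0.5],[-0.002,0.017,0.005,0.5],[-0.002,0.02,0.005,0.5]])

```text
time: 21.15
ee_pos: [0.427, 0.2017, 0.2179]
eef_rot: [[0.995, -0.001, 0.098], [-0.098, -0.0, 0.995], [-0.001, -1.0, -0.0]]
force: [-0.1, -0.3, -1.7]
width: 0.592
```

Request:
step_arm(motion=[[0,0.002,0,0],[0,0.004,0,0],[0,0.006,0,0],[0,0.008,0,0],[0,0.009,0,0]])

```text
time: 21.65
ee_pos: [0.4273, 0.2018, 0.2096]
eef_rot: [[0.995, -0.0, 0.099], [-0.099, -0.0, 0.995], [-0.0, -1.0, -0.0]]
force: [0.1, -0.5, -2.2]
width: 0.596
```

```bash
python3 -c "
from h import *
plan(.4255,.2005,.204,-5.7,.25)"
```

```text
pos [0.4273 0.2018 0.2096] jaw -5.66 q [0.39 0.1  2.2  0.   0.84 0.49] F [ 0.1 -0.5 -2.2] w 0.596 t 21.65
call 0 [-0.0017, 0.0056, -0.0015] 0.04
```

Request:
step_arm(motion=[[-0.001,0.001,-0.001,0],[-0.001,0.002,-0.001,0],[-0.001,0.003,-0.001,0],[-0.001,0.004,-0.001,0],[-0.001,0.0045,-0.001,0]])

```text
time: 22.15
ee_pos: [0.4262, 0.2009, 0.2051]
eef_rot: [[0.995, -0.0, 0.099], [-0.099, -0.0, 0.995], [-0.0, -1.0, -0.0]]
force: [0.4, 0.1, -3.3]
width: 0.594
```

Request:
step_arm(motion=[[0,0.0005,0,0],[0,0.001,0,0],[0,0.0015,0,0],[0,0.0015,0,0],[0,0.0015,0,0]])

```text
time: 22.65
ee_pos: [0.4263, 0.201, 0.2045]
eef_rot: [[0.995, -0.0, 0.099], [-0.099, -0.0, 0.995], [-0.0, -1.0, -0.0]]
force: [-3.3, -1.7, 6.3]
width: 0.596
```

Seated, with 6 N. Opening and rising.

Request:
step_arm(motion=[[0,0,0,0],[0,0,0,0],[0,0,0,0],[0,0,0,0],[0,0,0,0]], gripper=0)

```text
time: 23.15
ee_pos: [0.4263, 0.2009, 0.2036]
eef_rot: [[0.995, 0.0, 0.099], [-0.099, 0.0, 0.995], [-0.0, -1.0, 0.0]]
force: [-0.1, 0.3, -0.2]
width: 0.999
```

Request:
step_arm(motion=[[0,0,0,0],[0,-0.02,0,0],[0,-0.05,0,0],[0,-0.085,0,0],[0,-0.13,0,0]])

```text
time: 23.65
ee_pos: [0.4253, 0.2005, 0.3332]
eef_rot: [[0.995, -0.004, 0.099], [-0.099, -0.001, 0.995], [-0.004, -1.0, -0.002]]
force: [0.8, 0.6, 0.6]
width: 1.001
```

Request:
step_arm(motion=[[0,-0.02,0,0],[0,-0.04,0,0],[0,-0.05,0,0],[0,-0.05,0,0],[0,-0.05,0,0]])

```text
time: 24.15
ee_pos: [0.426, 0.2008, 0.3827]
eef_rot: [[0.995, -0.001, 0.099], [-0.099, -0.0, 0.995], [-0.001, -1.0, -0.001]]
force: [-0.8, -0.3, 0.5]
width: 1.0
```

```bash
python3 -c "
from h import *
s,W=wrist('w12');boxes(s,W)
s=snap('top');save(s['img'],'pics/top2.png',2.5,(200,125,510,275));W=world(s)
m=(W[...,2]>.033)&(W[...,2]<.06)&(W[...,0]>.35)&(W[...,0]<.75)&(W[...,1]<.3)&(W[...,1]>-.5)
k,lab,st,c=cv2.connectedComponentsWithStats(m.astype(np.uint8))
for i in range(1,k):
    if st[i,4]<40: continue
    P=W[lab==i];r=cv2.minAreaRect((P[:,:2]*1000).astype(np.float32))
    print('top',c[i].round(),np.round(r[0],1),np.round(r[1],1),np.median(P[:,2]).round(4))
print(env.state()['ee_pos'])
"
```

```text
cam [0.432 0.273 0.352] fwd [-0.03 -0.28 -0.96]
[621.  85.] 348 z [0.0357 0.037 ] [759.5 273.7] [31.1 47.4] 11.0
[318. 182.] 4249 z [0.051  0.0528] [425.5 200.3] [104.4  52. ] 84.5
[414. 183.] 2523 z [0.0509 0.0528] [533.9 190.1] [60.5 61. ] 84.3
[510. 184.] 3450 z [0.0511 0.0528] [642.3 178.7] [59.9 61.8] 84.4
[ 38. 321.] 1506 z [0.0466 0.0574] [35.7 52.2] [16.9 83.6] 53.9
rim [318. 168.] 1346 0.0241 [425.7 200.2] [125.2  76.2] 84.2
rim [399. 173.] 871 0.0239 [527.8 193.1] [84.8 74.1] 54.7
rim [485. 174.] 1590 0.0239 [639.2 178.9] [82.4 83.4] 84.2
rim [394. 169.] 274 0.0242 [519.3 204.4] [57.4 19.7] 45.2
top [261. 158.] [643.2 179.5] [59.8 61.7] 0.05
top [460. 179.] [ 599.5 -356.6] [105.5  53.5] 0.0437
top [255. 197.] [534.3 191. ] [61.3 60.1] 0.0502
top [451. 236.] [ 445.1 -329.5] [59.8 61.6] 0.044
top [394. 237.] [ 438.2 -179.6] [60.1 60.4] 0.044
top [257. 239.] [424.6 184. ] [67.9 52.3] 0.0499
[0.4257437  0.20070952 0.38199006]
```

View pics/w12.png

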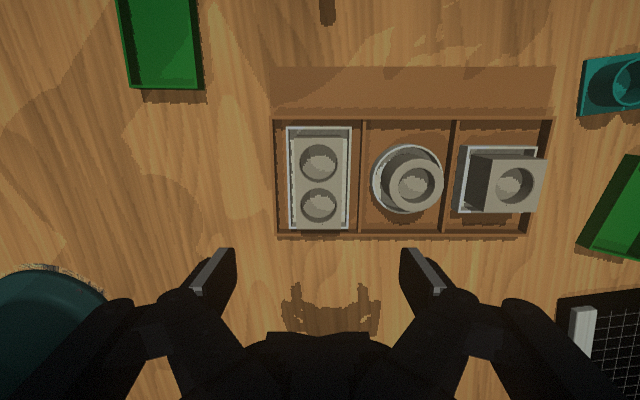

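View pics/top2.png

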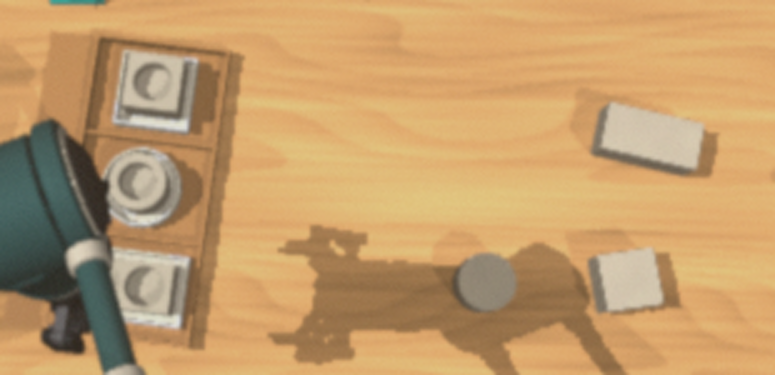

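The pictures show the holders in their boxes at (318,182), (408,182) and (515,183), with tops level at about 52 mm and at most 3 mm off centre. The plinths are within about 1 mm of their start and the gripper is clear. Handing in.

```bash
python3 -c "
from rig import env
print(env.hand_in())"
```

```text
the job is handed in; nothing more can be done
None
```

I packed all three welled holders into the gift boxes of their own shape and handed the job in at about 24 s of the 77 s allowed. Hand-in gave no verdict.

I lowered each holder slowly until the wrist read about 4–6 N of contact, then released it.

- **Holders:** in the last wrist view the oblong is under 1 mm from its box centre, the round about 1.5 mm and the square about 3 mm. All three tops are level at about 52 mm, the height expected with the undersides flat on the box bottoms.
- **Plinths:** the last top view shows all three within about 1 mm of where they started.
- **Robot:** the gripper is open, about 0.15 m above the holders and touching nothing.

Some checks disagreed or were only partial:

- **Scene camera:** it read heights 2–5 mm higher than the top and wrist cameras and shifted the box positions by several millimetres. I used the wrist readings.
- **Last top view of the oblong:** the arm partly hid it, so that view's oblong reading is not valid. The wrist view settled its position.

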